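# Empty the moulding die and press the links flat

### The job

Pull the die's sliding jaw fully open, lift every moulded orange link plate out of its cavity and stack them flat on the rack, each with its two holes over the two posts. Once they are all stacked, lay the blue steel plate over the same posts on top of them so that they stay flat, and leave the jaw pushed fully shut again; do not disturb the mugs or the jar.

Things in the scene. Friction and masses are not known exactly. Their poses are not given: they have to be found in the camera images.
- die: open aluminium moulding die fixed to the table. Origin on its underside below the centre of the middle cavity; x along the cavities towards the jaw, z up. The 8 mm base slab reaches from x = -95 to +167 mm and 125 mm either side in y; walls rise to z = 34 mm. Three parallel cavities at y = -76, 0, +76 mm each hold a plate lengthwise along x, with 1.5 mm play beside its square ends
- middle_cavity (a point): centre of a plate lying in the middle cavity (die x = 0, y = 0, z = 25.5 mm); a plate in a cavity has its underside at z = 18 and its top at z = 33 mm. From die x = -29 to +29 mm an open channel, floor at z = 8 mm, runs across all cavities so that fingers fit on both sides of each web (a 28 mm wide rib stands under the web)
- jaw (a joint): the sliding retainer jaw of the die, a grey bar across the die's +x end with a red grip; shut, its steel lip overhangs the ends of the plates by 14 mm and holds them down; 0 = shut, 0.045 m = fully open, moving along the die's +x. It stays where it is left (friction about 3 N)
- jaw_grip (a point): the middle of the red upright grip on the jaw: 14 mm thick along die x, 60 mm along die y, standing from z = 44 to 75 mm above the table (this point at 62 mm), free on both sides; it moves with the jaw (at die x = 100 mm, y = 0 when shut). Pinch it across its thickness from above
- plate_a: orange moulded link plate, a dog-bone 156 mm long, 15 mm thick: two 50 x 50 mm ends joined by a web 36 mm wide (y) and 56 mm long, the place to grip; a 16 mm hole in each end, 53 mm either side of the middle. Both faces and both ends are alike. Origin at its centre (mid-thickness), x along its length, z through its thickness. 0.12 kg. Two or three of the three plates are present
- plate_b: orange moulded link plate, a dog-bone 156 mm long, 15 mm thick: two 50 x 50 mm ends joined by a web 36 mm wide (y) and 56 mm long, the place to grip; a 16 mm hole in each end, 53 mm either side of the middle. Both faces and both ends are alike. Origin at its centre (mid-thickness), x along its length, z through its thickness. 0.12 kg. Two or three of the three plates are present
- plate_c: orange moulded link plate, a dog-bone 156 mm long, 15 mm thick: two 50 x 50 mm ends joined by a web 36 mm wide (y) and 56 mm long, the place to grip; a 16 mm hole in each end, 53 mm either side of the middle. Both faces and both ends are alike. Origin at its centre (mid-thickness), x along its length, z through its thickness. 0.12 kg. Two or three of the three plates are present
- rack: stacking rack fixed to the table: grey base 190 x 80 x 8 mm, two black pads with tops at z = 18 mm where the first plate lies, and two vertical steel posts of 12 mm diameter at x = -53 and +53 mm, tapered at the tip, tops at z = 96 mm. Origin on the underside at the middle, x from post to post, z up. Between the pads there is room for fingertips down to z = 8 mm
- cover: blue steel pressing plate, a flat bar 160 x 50 x 12 mm with two 16 mm holes 53 mm either side of the middle; it starts flat on the table. Origin at its centre, x along its length; both faces alike; about 0.35 kg
- mug: the white mug farther from the robot (the nearer one is fixed), 86 mm across and 97 mm tall, a bystander: leave it alone. Origin at its underside
- jar: white screw-top jar, 70 mm across and 58 mm tall, a bystander: leave it alone. Origin at its underside

How it is judged:
By the outcome, as a careful person would: the job done as asked, in the order asked, and still so for the second after the job is handed in, with the robot touching nothing.
Of plate_a, plate_b, plate_c only 2 to 3 are there at a start; the rules pass over those that are not, and their reading is None.
At some moment in a run one of cover may be knocked a few centimetres aside while the robot is not near it.
Once in a run the grip may slacken for a moment while it holds something.
It also fails if it takes over 210 s, if anything falls off the work surface, if the arm or the gripper's body presses on something with over 40 N, if the wrist force passes 120 N, or if a joint passes its speed limit or range.

### The arm

A 6-joint arm with a two-finger parallel gripper is mounted at the origin on a cart in front of the work surface, level with it; the furniture and walls round the work are solid. World frame = base frame: x ahead of the robot, y to its left, z up, the work surface at z = 0. Lengths are in m, angles in rad, forces in N, time in s.
With the tool pointing down it reaches from about 0.35 to 0.975 m from the base axis. Payload 7.1 kg.
Tool frame: the origin (TCP) lies midway between the tips of the shut fingers; the grasp point (between the pads) lies 19 mm behind it; z points along the fingers, y is the line along which they close (so a half turn about z gives the same grasp; the last joint's range is limited). The gripper opens to 88 mm and grips with 3 to 60 N. Pads are 20 mm wide; open, the fingers measure 115 mm over their backs; the gripper's body (75 mm by 178 mm) begins 61 mm behind the grasp point.
Start: joints at [1.14, 0.423, 1.63, -0, 1.089, -0.019], TCP at [0.25, 0.573, 0.223] pointing down, gripper open.
Joint ranges: [-3, 3], [-0.9, 2.11], [0.09, 2.58], [-1.31, 4.45], [0.11, 2.69], [-2.54, 2.54]. Speed limits (rad/s): [2.39, 2.39, 3.01, 3.14, 3.14, 3.14].

### API

Orientations are given as a unit quaternion [w, x, y, z].
In Python, from station import manip gives the robot as it stands. Calls block until the motion is done:
- manip.move_pose(position, orientation): joint-space move of the TCP to a pose.
- manip.movel(position, frame=None, v=0.15, until_force=None): straight line of the TCP; frame=None keeps the orientation; v is the mean speed in m/s. With until_force (N) it stops when the force on the tool has changed by that much, and returns True; else False.
- manip.movej(angles): joint-space move.
- manip.command_gripper(opening): opening from 0.0 (shut) to 1.0 (fully open); the grip force is fixed at half the most; returns when the fingers have stopped.
- manip.wait(seconds).
- manip.inverse_kinematics(position, orientation): joint angles nearest the present ones, or None.
- manip.read_camera(name): name is "side" or "top"; returns the picture (400x640x3 uint8, red, green, blue); there is no depth.
- manip.camera_info(name): a dict with "intrinsics" (3x3 intrinsics, pixels), "T" (4x4, takes a point from camera to world coordinates). Camera axes: x right, y up, looking along -z (the intrinsics and any distortion apply to the point x, -y, -z); pixel columns grow to the right and rows downward; lengths in m; the calibration is good to about 2 mm. A picture is of the moment at which its call begins. camera_info takes no time and is no camera call.
A pose or a line that the arm cannot do raises manip.MotionError and nothing moves.
- manip.job_done(): hands the job in; it is judged then, once.
Readings, each from a call of its own:
- manip.get_time(): time.
- manip.get_joint_pos(): joint angles.
- manip.get_qvel(): joint speeds.
- manip.get_effort(): joint torques, N m.
- manip.get_tcp_pos(): TCP position.
- manip.get_ee_rot(): TCP orientation.
- manip.get_ft_force(): force on the tool from outside, world axes, zero at the start.
- manip.get_ft_torque(): the same for the moment, N m.
- manip.get_grip_width(): opening from 0.0 (shut) to 1.0 (fully open).
- manip.get_finger_force(): force on a finger pad.
Only numpy, scipy, OpenCV 4.12 (cv2) and the standard library are available. Lean on these libraries where they do the work, as an engineer would, in place of code of your own. Each camera call takes 0.05 s, during which the arm holds its last target. There are 200 camera calls.

## Working session

There is one attempt and no reset: what is moved stays moved. The work goes in short steps, each a Python script; the robot and the scene stay as the last script left them, time stands still between calls to the robot, and variables do not carry over. Pictures are saved under pics/ and viewed, at most 14 in all, crops included, and the job is handed in when it is done.

```bash
mkdir -p pics; ls; python3 - <<'E'
from station import manip
import cv2,numpy as np
np.set_printoptions(precision=4,suppress=True)
for n in("top","side"):
    im=manip.read_camera(n); cv2.imwrite(f"pics/{n}0.png",im[:,:,::-1])
    i=manip.camera_info(n); print(n,{k:v for k,v in i.items()})
print(manip.get_ee_rot(),manip.get_time())
E
```

```text
pics
station.py
top {'intrinsics': array([[421.8622,   0.    , 318.1931],
       [  0.    , 421.8622, 199.2524],
       [  0.    ,   0.    ,   1.    ]]), 'T': array([[-0.0014,  0.9883, -0.1527,  0.2755],
       [-0.9965, -0.0142, -0.0825, -0.2418],
       [-0.0837,  0.152 ,  0.9848,  1.5524],
       [ 0.    ,  0.    ,  0.    ,  1.    ]])}
side {'intrinsics': array([[441.2002,   0.    , 328.1928],
       [  0.    , 441.2002, 195.8694],
       [  0.    ,   0.    ,   1.    ]]), 'T': array([[ 0.9908,  0.0984, -0.0924,  0.3471],
       [-0.1333,  0.6054, -0.7847, -1.2961],
       [-0.0212,  0.7898,  0.613 ,  0.9779],
       [ 0.    ,  0.    ,  0.    ,  1.    ]])}
[-0.0001  0.2044  0.9789 -0.0007] 0.1
```

View pics/top0.png

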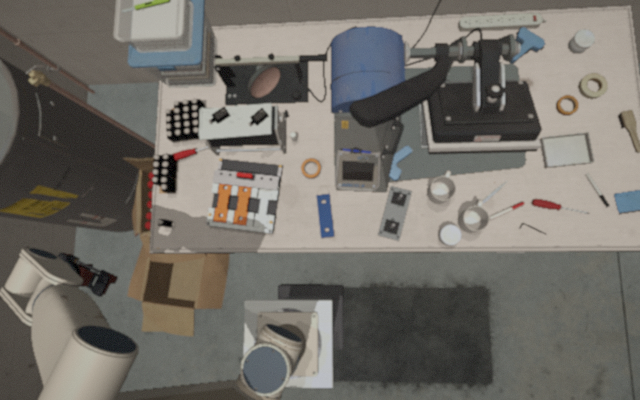

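View pics/side0.png

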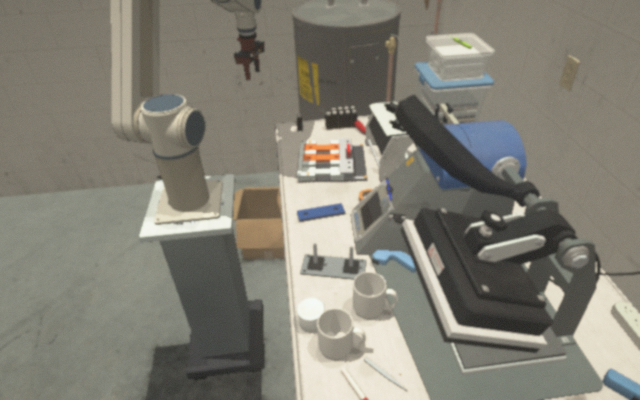

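Top: die around (244,200) with orange plates at (221,203) and (241,205), red grip at (245,176), blue cover (325,215), rack (394,212), mugs (441,190) and (473,217), jar (450,233). I'll zoom in.

```bash
cat > h.py <<'E'
import numpy as np, cv2
from station import manip
np.set_printoptions(precision=4,suppress=True)
CI={n:manip.camera_info(n) for n in("top","side")}
def ray(n,u,v):
    K,T=CI[n]["intrinsics"],CI[n]["T"]
    d=np.linalg.solve(K,[u,v,1.]); d=T[:3,:3]@(d*[1,-1,-1]); return T[:3,3],d
def px2w(n,u,v,z):
    o,d=ray(n,u,v); return o+d*(z-o[2])/d[2]
def w2px(n,p):
    K,T=CI[n]["intrinsics"],CI[n]["T"]
    c=T[:3,:3].T@(np.asarray(p)-T[:3,3])*[1,-1,-1]; q=K@c; return q[:2]/q[2]
def blobs(n,im,lo,hi,zplane,minA=30):
    """colour blobs: rectified outlines on plane z -> (pixel area, centre, (long,short), yaw of the long side)"""
    hsv=cv2.cvtColor(im,cv2.COLOR_RGB2HSV); m=cv2.inRange(hsv,np.array(lo),np.array(hi))
    out=[]
    for c in cv2.findContours(m,cv2.RETR_EXTERNAL,cv2.CHAIN_APPROX_NONE)[0]:
        if cv2.contourArea(c)<minA: continue
        w=np.array([px2w(n,u,v,zplane)[:2] for u,v in c[:,0]],np.float32)
        b=cv2.boxPoints(cv2.minAreaRect(w*1000))/1000
        e1,e2=b[1]-b[0],b[2]-b[1]
        if np.linalg.norm(e1)<np.linalg.norm(e2): e1,e2=e2,e1
        yaw=np.arctan2(e1[1],e1[0]); yaw=(yaw+np.pi/2)%np.pi-np.pi/2
        out.append((cv2.contourArea(c),b.mean(0),(np.linalg.norm(e1),np.linalg.norm(e2)),yaw,c[:,0].mean(0)))
    return out
OR=((4,130,90),(22,255,255)); BL=((108,130,40),(125,255,255)); RD=((172,120,80),(180,255,255))
E
python3 - <<'E'
import cv2
from h import *
for n,z in(("top",{'o':.033,'b':.012,'r':.075}),("side",{'o':.033,'b':.012,'r':.075})):
    im=cv2.imread(f"pics/{n}0.png")[:,:,::-1].copy()
    for k,c in(('o',OR),('b',BL),('r',RD)):
        for b in blobs(n,im,*c,z[k]): print(n,k,*b)
a=cv2.imread("pics/top0.png")
cv2.imwrite("pics/c1.png",cv2.resize(a[150:250,195:355],(800,500),interpolation=cv2.INTER_CUBIC))
cv2.imwrite("pics/c2.png",cv2.resize(a[150:250,340:500],(800,500),interpolation=cv2.INTER_CUBIC))
a=cv2.imread("pics/side0.png")
cv2.imwrite("pics/c3.png",cv2.resize(a[125:285,285:405],(600,800-200),interpolation=cv2.INTER_CUBIC))
E
```

```text
top o 357.0 [0.4924 0.1692] (np.float32(0.13803957), np.float32(0.04488211)) -0.13885438 [242.1569 204.0392]
top o 344.5 [0.5031 0.2443] (np.float32(0.13771279), np.float32(0.044678558)) -0.12670708 [222.4343 202.0505]
side o 162.5 [0.4944 0.166 ] (np.float32(0.13548875), np.float32(0.043539237)) -0.1661694 [320.7733 156.7733]
side o 124.5 [0.5027 0.2386] (np.float32(0.1333539), np.float32(0.04420993)) -0.23937011 [320.7746 147.0141]
```

View pics/c1.png

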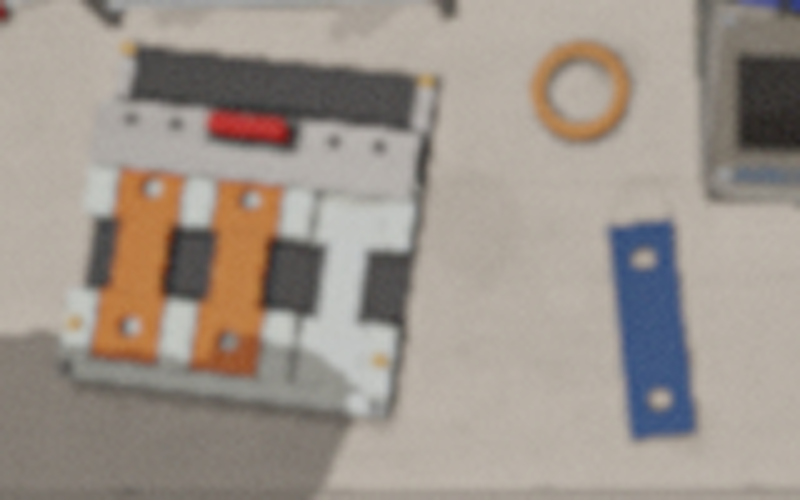

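View pics/c2.png

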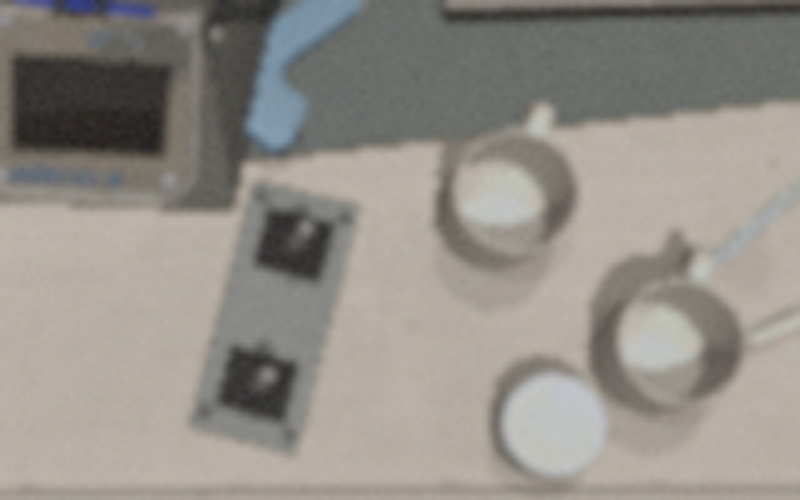

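View pics/c3.png

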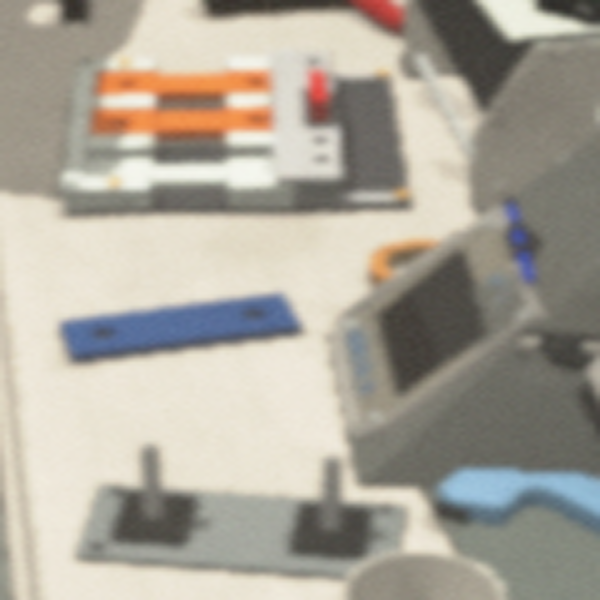

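Two plates: in the +76 and middle cavities (orange at crop (135,265) and (240,275)); the right cavity is empty. Rack at crop2 (275,315), with mug and jar to its right. Next I'll measure the rack, cover, jaw grip and nearby obstacles.

```bash
python3 - <<'E'
from h import *
def tri(a,b):
    o1,d1=ray("top",*a);o2,d2=ray("side",*b)
    t=np.linalg.lstsq(np.c_[d1,-d2],o2-o1,rcond=None)[0]
    p,q=o1+d1*t[0],o2+d2*t[1]; return (p+q)/2,np.linalg.norm(p-q)
T=cv2.imread("pics/top0.png");S=cv2.imread("pics/side0.png")
for n,I,roi in(("top",T,(300,185,345,245)),("side",S,(290,195,355,230))):
    m=np.zeros_like(I);x0,y0,x1,y1=roi;m[y0:y1,x0:x1]=I[y0:y1,x0:x1]
    for b in blobs(n,m[:,:,::-1].copy(),(100,100,30),(130,255,255),.012,60):print(n,"cover",*b)
for n,I,roi in(("top",T,(230,165,262,185)),("side",S,(340,135,356,152))):
    m=np.zeros_like(I);x0,y0,x1,y1=roi;m[y0:y1,x0:x1]=I[y0:y1,x0:x1]
    for lo in((170,100,60),(0,150,60)):
        for b in blobs(n,m[:,:,::-1].copy(),lo,(180 if lo[0] else 6,255,255),.07,8):print(n,"red",lo[0],*b)
# rack: pads (dark) and base (grey, darker than the table)
for n,I,roi in(("top",T,(375,180,415,245)),("side",S,(300,250,370,280))):
    x0,y0,x1,y1=roi;m=np.zeros_like(I)+255;m[y0:y1,x0:x1]=I[y0:y1,x0:x1]
    for thr,z,A in((75,.018,20),(165 if n=="top" else 175,.008,300)):
        g=m.max(2); k=(g<thr).astype(np.uint8)
        mm=np.dstack([k*0+5,k*255,k*255]).astype(np.uint8)
        mm=cv2.cvtColor(mm,cv2.COLOR_HSV2RGB)
        for b in blobs(n,mm,(1,200,200),(10,255,255),z,A):print(n,"rack",thr,*b)
# post tips / mug / jar / box
f=lambda u,v:(340+u/5,150+v/5); s=lambda u,v:(285+u/5,125+v*160/600)
print("tip near",tri(f(270,370),s(150,446)),"tip far",tri(f(306,228),s(331,460)))
print("mug",px2w("top",*f(508,203),.097),"mug2",px2w("top",*f(667,340),.097),"jar",px2w("top",*f(553,424),.058))
print("monitor base edge",px2w("top",*f(200,210),0),px2w("top",*f(240,190),0),px2w("top",*f(165,195),.1))
print("whitebox front", [px2w("top",240,150,z) for z in(0,.1)],[px2w("top",240,135,z) for z in(.1,.15)])
E
```

```text
top cover 401.0 [ 0.4546 -0.1372] (np.float32(0.15134265), np.float32(0.04103347)) 0.10846722 [324.91 215.47]
side cover 243.0 [ 0.4548 -0.1413] (np.float32(0.14840716), np.float32(0.036449067)) 0.09945226 [320.0217 211.4565]
top red 0 45.0 [0.5989 0.1525] (np.float32(0.056360222), np.float32(0.01492391)) 1.5510808 [244.5    175.0625]
top rack 75 115.5 [ 0.4111 -0.3772] (np.float32(0.04384782), np.float32(0.040307924)) 1.2715544 [391.2195 226.3171]
top rack 75 86.5 [ 0.5122 -0.4056] (np.float32(0.044194955), np.float32(0.039664205)) 1.2271963 [398.4082 198.5102]
top rack 165 1315.0 [ 0.4727 -0.3867] (np.float32(0.22076294), np.float32(0.13125475)) -0.021788716 [392.9009 201.5541]
side rack 175 1219.5 [ 0.4691 -0.387 ] (np.float32(0.19948584), np.float32(0.117652446)) -0.15507305 [338.078  266.7366]
tip near (array([ 0.4127, -0.3803,  0.0928]), np.float64(0.0009787260076392634)) tip far (array([ 0.5124, -0.4082,  0.0895]), np.float64(0.002720560322302192))
mug [ 0.5251 -0.5445  0.097 ] mug2 [ 0.4296 -0.6453  0.097 ] jar [ 0.3762 -0.5761  0.058 ]
monitor base edge [ 0.54   -0.3413  0.    ] [ 0.5546 -0.371   0.    ] [ 0.5339 -0.311   0.1   ]
whitebox front [array([0.7133, 0.1915, 0.    ]), array([0.6851, 0.1636, 0.1   ])] [array([0.7413, 0.1651, 0.1   ]), array([0.7253, 0.1511, 0.15  ])]
```

```bash
python3 - <<'E'
import cv2,numpy as np
a=cv2.imread("pics/top0.png");b=cv2.imread("pics/side0.png")
A=cv2.resize(a[175:245,372:422],(400,560),interpolation=cv2.INTER_CUBIC)
B=cv2.resize(b[235:285,295:370],(400,267),interpolation=cv2.INTER_CUBIC)
C=cv2.resize(b[90:170,340:420],(400,293),interpolation=cv2.INTER_CUBIC)
cv2.imwrite("pics/c4.png",np.hstack([A,np.vstack([B,C])]))
E
```

```text
(no output)
```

View pics/c4.png

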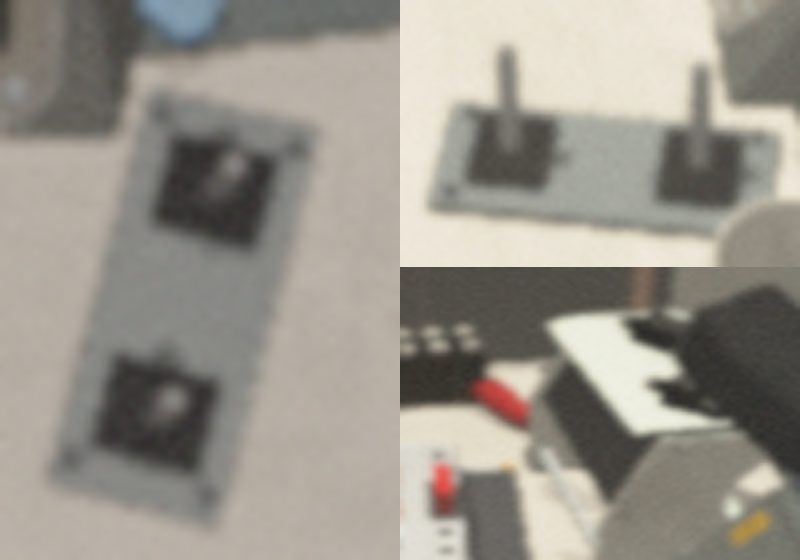

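```bash
cat >> h.py <<'E'
def tri(a,b):
    o1,d1=ray("top",*a);o2,d2=ray("side",*b)
    t=np.linalg.lstsq(np.c_[d1,-d2],o2-o1,rcond=None)[0]
    p,q=o1+d1*t[0],o2+d2*t[1]; return (p+q)/2,np.linalg.norm(p-q)
E
python3 - <<'E'
from h import *
f=lambda u,v:(340+u/5,150+v/5); s=lambda u,v:(285+u/5,125+v*160/600)
print("lip",tri(f(203,206),s(357,437)))
g=lambda u,v:(372+u/8,175+v/8); h=lambda u,v:(295+(u-400)/5.333,235+v/5.34); k=lambda u,v:(340+(u-400)/5,90+(v-267)/3.6625)
print("tips",tri(g(172,395),h(507,47)),tri(g(240,158),h(700,64)))
for c in((150,95),(318,125),(50,483),(215,523)):print("top corner",px2w("top",*g(*c),.008))
for c in((455,105),(780,135),(430,208)):print("side corner",px2w("side",*h(*c),.008))
for c in((508,150),(698,165)):print("side post base",px2w("side",*h(*c),.018))
print("box",[tri((276,140),k(638,433))],[tri((200,140),k(548,322))])
print("pins die", [px2w("top",195+u/5,150+v/5,.034) for u,v in((75,323),(380,360))])
E
```

```text
lip (array([ 0.5387, -0.3407,  0.0453]), np.float64(0.006877773688259732))
tips (array([ 0.4122, -0.3787,  0.0916]), np.float64(0.0024673324478301324)) (array([ 0.5133, -0.4104,  0.0945]), np.float64(0.0003143149997623291))
top corner [ 0.5572 -0.3804  0.008 ]
top corner [ 0.542  -0.4561  0.008 ]
top corner [ 0.3793 -0.3307  0.008 ]
top corner [ 0.3608 -0.404   0.008 ]
side corner [ 0.3849 -0.3347  0.008 ]
side corner [ 0.5644 -0.3865  0.008 ]
side corner [ 0.3641 -0.4109  0.008 ]
side post base [ 0.4105 -0.3839  0.018 ]
side post base [ 0.513  -0.4112  0.018 ]
box [(array([0.7037, 0.014 , 0.1929]), np.float64(0.025193352962357585))] [(array([0.7056, 0.2833, 0.1804]), np.float64(0.007746993197516577))]
pins die [array([0.459 , 0.2888, 0.034 ]), array([0.4292, 0.0588, 0.034 ])]
```

```bash
cat >> h.py <<'E'
from scipy.spatial.transform import Rotation as Rn
DIE=(np.array([.5005,.1665]),-.138)
def at(fr,x,y): c,s=np.cos(fr[1]),np.sin(fr[1]); return fr[0]+[c*x-s*y,s*x+c*y]
def quat(yaw):
    """tool down, closing axis along the y of a frame at this yaw; half turn chosen for joint 6"""
    best=None
    for k in(0,np.pi):
        a=yaw+k; R=np.c_[[-np.cos(a),-np.sin(a),0],[-np.sin(a),np.cos(a),0],[0,0,-1]]
        if np.linalg.det(R)<0: R[:,0]*=-1
        q=Rn.from_matrix(R).as_quat(); q=q[[3,0,1,2]]
        p=manip.get_tcp_pos(); j=manip.inverse_kinematics(p,q)
        if j is not None and (best is None or abs(j[5])<best[0]): best=(abs(j[5]),q)
    return best[1]
def go(xy,z,yaw): manip.move_pose([*xy,z],quat(yaw))
def lin(xy,z,v=.15,**k): return manip.movel([*xy,z],v=v,**k)
def st(*a): print(*a,"t",manip.get_time(),"tcp",np.array(manip.get_tcp_pos()),"F",np.array(manip.get_ft_force()),"w",manip.get_grip_width()*88)
E
python3 - <<'E'
from h import *
p=at(DIE,100,0) if 0 else at(DIE,.1,0)
go(p,.16,DIE[1]); st("above")
hit=lin(p,.049,v=.08,until_force=12); st("down",hit)
manip.command_gripper(.3); st("pinch")
hit=lin(at(DIE,.152,0),.049,v=.03,until_force=25); st("open",hit)
manip.command_gripper(1.); st("rel")
lin(manip.get_tcp_pos()[:2],.25)
im=manip.read_camera("top"); cv2.imwrite("pics/t1.png",cv2.resize(im[140:260,180:340,::-1],(800,600)))
st("up")
E
```

```text
above t 2.0833 tcp [0.5994 0.1536 0.1601] F [ 0.6148  0.3949 -0.4636] w 87.87714300606828
down False t 3.6167 tcp [0.5999 0.1528 0.0496] F [0.0672 0.4638 0.6568] w 88.07043945336953
pinch t 4.1667 tcp [0.5999 0.1545 0.0491] F [ 0.133   9.0188 -1.7776] w 59.78798194304488
open True t 5.6417 tcp [0.6439 0.1488 0.049 ] F [-1.3384 -0.1725  4.2267] w 60.088545237858156
rel t 6.275 tcp [0.6434 0.1485 0.0482] F [-0.4769 -0.5829  0.6329] w 88.28196908361932
up t 7.8167 tcp [0.6429 0.1484 0.2488] F [ 0.1105 -0.1803 -0.2091] w 88.23075436844907
```

View pics/t1.png

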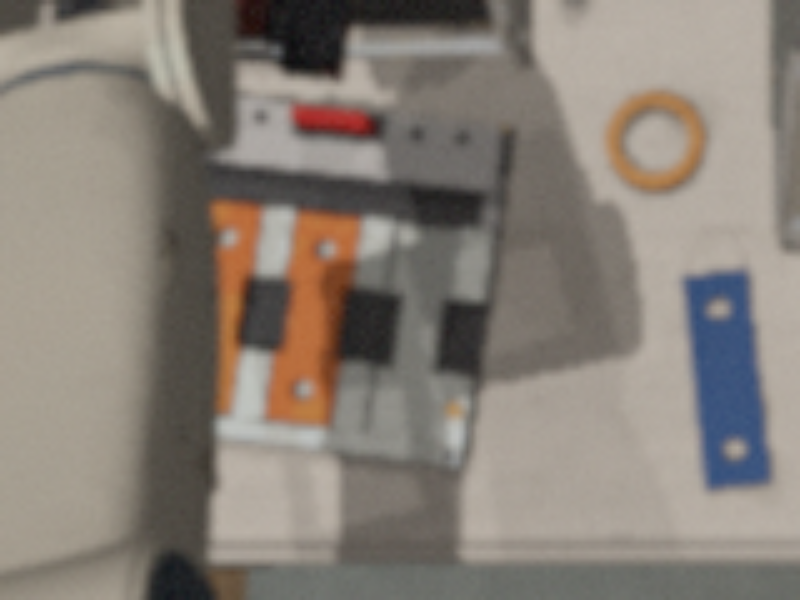

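Jaw is open: grey bar moved up to crop (350,130) and the plate ends are free. The grip centred itself about 1.7 mm to +y, so I shift the die estimate. Now the middle plate.

```bash
sed -i 's/^DIE=.*/DIE=(np.array([.500,.1685]),-.138)\nRACK=(np.array([.4622,-.3948]),-.276)/' h.py; cat >> h.py <<'E'
def pick(cy):
    p=at(DIE,0,cy); go(p,.15,DIE[1]); manip.command_gripper(.8)
    hit=lin(p,.014,v=.08,until_force=12); st("down",hit)
    if hit: return False
    manip.command_gripper(.2); st("grip")
    q=manip.get_tcp_pos()[:2]; lin(q,.06,v=.05); lin(q,.22); st("up")
    return True
def look(name):
    for n in("top","side"):
        im=manip.read_camera(n); cv2.imwrite(f"pics/{name}_{n}.png",im[:,:,::-1])
E
python3 - <<'E'
from h import *
if pick(0):
    go(RACK[0],.18,RACK[1]); manip.wait(.3); st("hover"); look("hov")
    a=cv2.imread("pics/hov_top.png")[140:250,340:480];b=cv2.imread("pics/hov_side.png")[180:290,270:410]
    cv2.imwrite("pics/hov.png",np.hstack([cv2.resize(x,(400,314),interpolation=2) for x in(a,b)]))
E
```

```text
down False t 10.9 tcp [0.5003 0.1686 0.0144] F [-0.3041  0.5514 -0.6155] w 70.54881850911542
grip t 11.525 tcp [0.5    0.1685 0.014 ] F [ 0.1648 -0.9053  0.8137] w 35.96268567044107
up t 13.8083 tcp [0.4994 0.1683 0.2191] F [-0.8004 -0.0749 -0.884 ] w 35.512640201877424
hover t 16.1417 tcp [ 0.4625 -0.3944  0.1801] F [-1.1062  0.3154 -0.9883] w 35.655862350583355
```

View pics/hov.png

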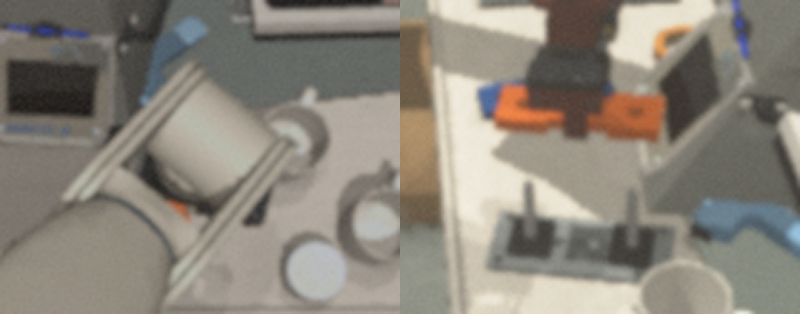

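Side crop: the plate hangs level over the posts at (580,110), posts at (530,200) and (633,215). The top view is hidden by the arm. I'll compare the plate outline in the side view with where the TCP predicts it.

```bash
python3 - <<'E'
from h import *
im=cv2.imread("pics/hov_side.png"); m=np.zeros_like(im); m[205:232,300:366]=im[205:232,300:366]
k=cv2.inRange(cv2.cvtColor(m,cv2.COLOR_BGR2HSV),np.array((3,120,70)),np.array((22,255,255)))
k=cv2.morphologyEx(k,cv2.MORPH_OPEN,np.ones((2,2)))
cs=cv2.findContours(k,cv2.RETR_EXTERNAL,cv2.CHAIN_APPROX_NONE)[0]; c=np.vstack([x[:,0] for x in cs if cv2.contourArea(x)>15])
print("mask u",c[:,0].min()-.0,c[:,0].max()+1,"v",c[:,1].min(),c[:,1].max()+1)
t=np.array(manip.get_tcp_pos()); print(t)
P=[w2px("side",[*at((t[:2],RACK[1]),x,y),t[2]+z]) for x in(-.078,.078) for y in(-.025,.025) for z in(.004,.019)]
P=np.array(P);print("pred u",P[:,0].min(),P[:,0].max(),"v",P[:,1].min(),P[:,1].max())
print(P)
# edges: leftmost/rightmost columns per row, with subpixel on saturation
hsv=cv2.cvtColor(im,cv2.COLOR_BGR2HSV)
for v in range(209,230): print(v,''.join(f"{hsv[v,u,1] if hsv[v,u,0]<25 else 0:4d}" for u in list(range(300,308))+[0]+list(range(356,366))))
J=w2px("side",[*RACK[0],.1]);J2=w2px("side",[*(RACK[0]+[.001,0]),.1]);J3=w2px("side",[*(RACK[0]+[0,.001]),.1]);print(J2-J,J3-J)
# predicted and seen post tips
for x in(-.053,.053): print("post pred tip/base",w2px("side",[*at(RACK,x,0),.096]),w2px("side",[*at(RACK,x,0),.018]))
E
```

```text
mask u 304.0 364 v 211 230
[ 0.4624 -0.3946  0.1801]
pred u 302.0753073646511 361.6118045265949 v 209.29305483867654 229.8579478641999
[[302.3938 225.2514]
 [302.0753 221.0708]
 [305.744  213.4292]
 [305.4608 209.2931]
 [359.9182 229.8579]
 [360.048  225.6438]
 [361.4744 217.6981]
 [361.6118 213.5276]]
209    0   0   0   0   0   0   0  64   0  34  38  38  41  37  50  38  47  35  60
210    0   0   0   0   0   0  94 129   0   0  36  40  38  40  42  51  54  46  44
211    0   0   0   0   0   0 133 163   0  26  33  41  46  45  55  50  54  51  41
212    0   0   0   0   0  98 154 176   0  41  50  55  63  73  78  77  61  51  49
213    0   0   0   0   0 134 172 175   0  95  97  98 104 114 117 104  89  64  49
214    0   0   0   0   0 147 174 176   0 147 145 146 148 148 141 122  99  52  35
215    0   0   0   0   0 152 175 179   0 170 170 168 167 164 154 136 116  68  68
216    0   0   0   0  99 156 173 182   0 172 176 174 176 169 155 144 104  71  62
217    0   0   0   0 122 165 176 177   0 171 178 167 175 170 153 135 104  60  49
218    0   0   0   0 150 173 180 179   0 171 177 177 173 165 142 12
[... 358 characters left out ...]
 124 151 158 148   0 171 174 175 174 152 112  75  44  47  46
224   27  30  47  71  98 113 122 129   0 176 169 168 165 149 107  72  47  48  45
225   23  27  38  54  69  75  81  90   0 169 171 167 163 137  97  64  48  44  48
226   24  24  29  36  40  48  51  56   0 160 162 163 153 121  82  55  47  48  49
227   23  24  25  25  28  30  40  42   0 149 147 152 137 104  70  52  40  50  55
228   24  22  23  21  24  30  33  36   0 124 128 137 126  90  63  47  45  45  42
229   24  23  24  23  30  35  34  35   0  74  91 105  99  76  55  46  43  42  43
[ 0.3477 -0.0381] [-0.0495 -0.2424]
post pred tip/base [314.2854 243.2279] [315.3479 262.2062]
post pred tip/base [351.1117 246.3569] [350.8303 265.4135]
```

```bash
python3 - <<'E'
from h import *
im=cv2.imread("pics/hov_side.png").astype(float)
s=im[:,:,2]-im[:,:,0]   # R-B
def cross(row,a,b):
    x=s[row,a:b]; hi,lo=np.percentile(x,95),np.percentile(x,10); t=(hi+lo)/2
    i=np.where((x[:-1]-t)*(x[1:]-t)<=0)[0]; i=i[-1] if x[0]>x[-1] else i[0]
    return a+i+(t-x[i])/(x[i+1]-x[i])
L=lambda v:302.08+(221.07-v)*(305.46-302.08)/(221.07-209.29)
Rr=lambda v:361.61-(v-213.53)*(361.61-360.05)/(225.64-213.53)
print("left",np.array([cross(v,297,310)-L(v) for v in range(211,220)]))
print("right",np.array([cross(v,352,368)-Rr(v) for v in range(216,225)]))
for u in (306,307,308,309,310): pass
g=im.sum(2)/3
for x,(ub) in((-.053,(308,321)),(.053,(345,358))):
    res=[]
    for v in range(246 if x<0 else 250,254 if x<0 else 257):
        r=g[v,ub[0]:ub[1]]; w=np.clip(np.percentile(r,85)-15-r,0,None); u=(w*np.arange(*ub)).sum()/w.sum()
        a=w2px("side",[*at(RACK,x,0),.096]);b=w2px("side",[*at(RACK,x,0),.018])
        res.append(u-(a[0]+(b[0]-a[0])*(v-a[1])/(b[1]-a[1])))
    print("post",x,np.array(res))
    for c in(round(a[0]),): print([int(q) for q in g[238:250,c]], [int(q) for q in g[238:250,c+1]])
E
```

```text
left [ 0.1506  0.0009 -0.1363 -0.0874  0.077   0.1553  0.1522  0.0852  0.0761]
right [0.9894 1.0098 0.9212 0.7335 0.5985 0.6867 0.6534 0.6502 0.7971]
post -0.053 [0.1033 0.0712 0.1059 0.1184 0.0948 0.0523 0.0956 0.0874]
[151, 156, 174, 198, 202, 182, 156, 141, 131, 128, 131, 131] [150, 152, 169, 192, 198, 180, 153, 136, 129, 128, 126, 124]
post 0.053 [ 1.3858  1.2818  1.16    0.8452 -0.2    -0.365  -0.3719]
[152, 154, 152, 154, 154, 157, 151, 141, 130, 119, 112, 114] [151, 152, 149, 151, 153, 155, 147, 145, 136, 131, 122, 115]
```

```bash
cat >> h.py <<'E'
def lower(zrel,ztop,c,yaw,v=.04,f=6):
    """lower holding a plate to TCP zrel; on a contact at the post tips (near ztop) search round; returns the fitting xy or None"""
    offs=[(0,0)]+[(r*np.cos(a),r*np.sin(a)) for r in(.0018,.0034) for a in np.arange(8)*np.pi/4+np.pi]
    for o in offs:
        p=at((c,yaw),*o)
        lin(p,ztop+.010,v=.1)
        if not lin(p,zrel,v=v,until_force=f): return p
        z=manip.get_tcp_pos()[2]; print("contact",np.array(o),"z",z,np.array(manip.get_ft_force()))
        if z<ztop-.035: return p
    return None
E
python3 - <<'E'
from h import *
c=RACK[0]+[-.0008,.0005]
p=lower(.016,.092,c,RACK[1]); st("lowered",p)
E
```

```text
lowered [ 0.4614 -0.3943] t 19.475 tcp [ 0.4614 -0.3942  0.0161] F [0.5912 3.4621 0.5359] w 35.7460681858432
```

Went onto the posts without contact. Now seat, release, and check.

```bash
python3 - <<'E'
from h import *
q=np.array(manip.get_tcp_pos()[:2])
hit=lin(q,.0125,v=.02,until_force=6); st("seat",hit)
manip.command_gripper(.75); st("rel")
lin(q,.20,v=.12)
if pick(.076):
    look("p2"); st()
    a=cv2.imread("pics/p2_top.png")[130:250,300:480];b=cv2.imread("pics/p2_side.png")[190:290,280:400]
    cv2.imwrite("pics/p2.png",np.hstack([cv2.resize(a,(450,300),interpolation=2),cv2.resize(b,(350,300),interpolation=2)]))
E
```

```text
seat True t 19.6833 tcp [ 0.4614 -0.3942  0.0139] F [0.395  0.4309 3.6449] w 36.14627882155888
rel t 20.3417 tcp [ 0.4603 -0.3926  0.0131] F [ 1.2815  0.1449 -0.6467] w 65.71338640557346
down False t 27.675 tcp [0.5108 0.2439 0.0144] F [ 0.3626 -0.1778  1.7204] w 70.57803973275695
grip t 28.3 tcp [0.5104 0.2437 0.014 ] F [ 0.5834 -0.9339  1.0254] w 35.72485957435729
up t 30.5833 tcp [0.5098 0.2434 0.2191] F [-0.0062 -0.1739 -1.4982] w 36.22595812601644
t 30.6833 tcp [0.5099 0.2435 0.2189] F [ 0.0326 -0.0123 -2.1172] w 35.91850430161074
```

View pics/p2.png

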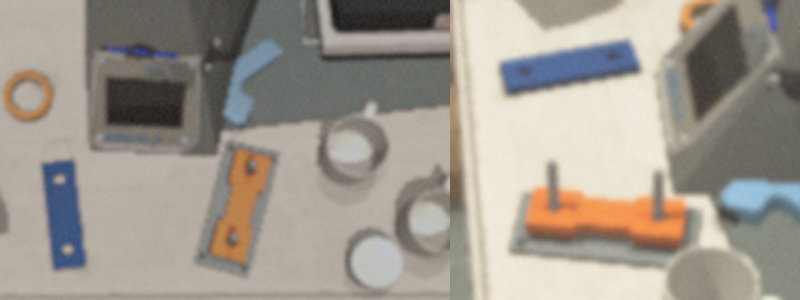

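Plate 1 lies flat over both posts (top crop (240,205), side crop (607,215)). Stacking the second.

```bash
python3 - <<'E'
from h import *
c=np.array([.4611,-.3938])
go(c,.17,RACK[1]); manip.wait(.2)
st("hover")
p=lower(.031,.092,c,RACK[1]); st("lowered",p)
if p is not None:
    q=np.array(manip.get_tcp_pos()[:2])
    hit=lin(q,.0275,v=.02,until_force=6); st("seat",hit)
    if hit or manip.get_tcp_pos()[2]<.03:
        manip.command_gripper(.75); st("rel")
        lin(q,.20,v=.12); go(at(DIE,.05,0),.25,DIE[1]); look("p3"); st()
        a=cv2.imread("pics/p3_top.png")[130:250,300:480];b=cv2.imread("pics/p3_side.png")[190:290,280:400]
        cv2.imwrite("pics/p3.png",np.hstack([cv2.resize(a,(450,300),interpolation=2),cv2.resize(b,(350,300),interpolation=2)]))
E
```

```text
hover t 34.3417 tcp [ 0.4613 -0.3936  0.17  ] F [-0.1931  0.4907 -0.6839] w 35.746805276243286
contact [0 0] z 0.05370440144496304 [ 2.0918 -0.2214 -2.1021]
lowered [ 0.4611 -0.3938] t 36.3167 tcp [ 0.4617 -0.3934  0.0537] F [ 2.0918 -0.2214 -2.1021] w 35.897169742340544
seat True t 37.3167 tcp [ 0.4618 -0.3934  0.0331] F [-0.0089  1.3501  6.2129] w 35.693608021384655
rel t 37.975 tcp [ 0.4611 -0.3928  0.0323] F [-0.272   0.1295  0.7218] w 65.98014120188422
t 42.95 tcp [0.5496 0.1614 0.25  ] F [ 0.6049 -0.287   0.6058] w 66.32377642811429
```

View pics/p3.png

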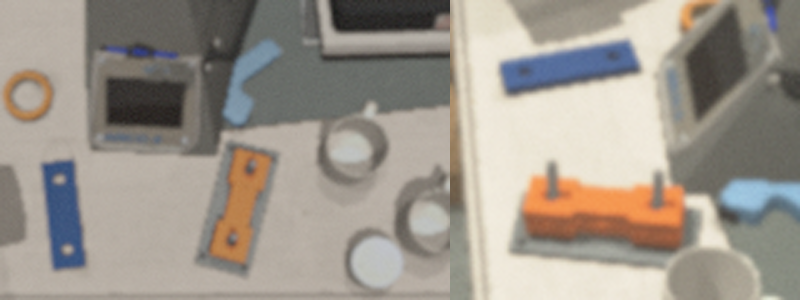

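Both plates are stacked flat (side crop (605,210), seam visible). Remeasure and grasp the cover.

```bash
python3 - <<'E'
from h import *
def cover():
    I=manip.read_camera("top"); m=np.zeros_like(I); m[175:248,290:376]=I[175:248,290:376]
    b=max(blobs("top",m,(100,100,30),(130,255,255),.012,150),key=lambda b:b[0]); print("cover",*b); return b
b=cover(); go(b[1],.12,b[3]); manip.command_gripper(.9); manip.wait(.1)
hit=lin(b[1],.004,v=.08,until_force=10); st("down",hit)
if not hit or manip.get_tcp_pos()[2]<.007:
    manip.command_gripper(.4); st("grip")
    q=manip.get_tcp_pos()[:2]; lin(q,.03,v=.05); lin(q,.19); st("up")
E
```

```text
cover 401.0 [ 0.4546 -0.1372] (np.float32(0.15134265), np.float32(0.04103347)) 0.10846722 [324.89 215.47]
down False t 48.45 tcp [ 0.455  -0.1373  0.0044] F [-0.1321  0.4015 -0.1699] w 79.28343087552719
grip t 49.0167 tcp [ 0.4547 -0.1373  0.0041] F [ 0.0223 -0.6013  2.1101] w 49.70157131362897
up t 50.9 tcp [ 0.454  -0.137   0.1892] F [ 0.4597 -0.6007 -4.7278] w 49.91398767537159
```

```bash
python3 - <<'E'
from h import *
c=np.array([.4611,-.3932])
go(c,.18,RACK[1]); manip.wait(.2); st("hover")
p=lower(.054,.100,c,RACK[1]); st("lowered",p)
if p is not None:
    q=np.array(manip.get_tcp_pos()[:2])
    hit=lin(q,.047,v=.02,until_force=8); st("seat",hit)
E
```

```text
hover t 53.7333 tcp [ 0.4612 -0.393   0.18  ] F [ 0.6642 -0.7257 -4.3367] w 49.69911580848924
lowered [ 0.4611 -0.3932] t 56.1333 tcp [ 0.4613 -0.3934  0.0543] F [ 0.2705 -0.9311 -4.3496] w 49.82722047474085
seat True t 56.3917 tcp [ 0.4615 -0.3936  0.052 ] F [-0.144   1.2972  5.0273] w 50.040326613046055
```

Seated at exactly the expected height (0.052), so the stack is fully down. Release and shut the jaw.

```bash
python3 - <<'E'
from h import *
q=np.array(manip.get_tcp_pos()[:2])
manip.command_gripper(.85); st("rel"); lin(q,.22,v=.12)
p=at(DIE,.1445,0); go(p,.2,DIE[1]); manip.command_gripper(1.)
hit=lin(p,.049,v=.08,until_force=12); st("down",hit)
manip.command_gripper(.3); st("pinch")
hit=lin(at(DIE,.088,0),.049,v=.03,until_force=25); st("shut",hit)
manip.command_gripper(1.); st("rel")
lin(manip.get_tcp_pos()[:2],.25); go([.45,.35],.3,DIE[1]); look("end"); st()
a=cv2.imread("pics/end_top.png")[140:250,190:480];b=cv2.imread("pics/end_side.png")[120:290,280:400]
cv2.imwrite("pics/end.png",np.hstack([cv2.resize(a,(580,220),interpolation=2),cv2.resize(b,(155,220),interpolation=2)]))
b=cv2.imread("pics/end_side.png")[225:290,285:400]; a=cv2.resize(a,(680,258),interpolation=2)
cv2.imwrite("pics/end.png",np.vstack([a,cv2.resize(b,(680,340),interpolation=2)]))
E
```

```text
rel t 56.9833 tcp [ 0.4606 -0.3928  0.0507] F [-0.0063 -0.414   0.3301] w 74.83244790395528
down False t 63.0833 tcp [0.6434 0.1487 0.0495] F [-0.5966  0.1097  0.0848] w 87.67675952248683
pinch t 63.6333 tcp [0.6432 0.1488 0.0491] F [0.3787 1.6197 0.7872] w 59.9271679606592
shut True t 65.0667 tcp [0.5984 0.1547 0.0491] F [ 0.4045 -0.336   2.731 ] w 59.96227328107307
rel t 65.7 tcp [0.5992 0.1551 0.0487] F [ 0.8762 -0.2064  0.8702] w 88.21420411919641
t 69.6167 tcp [0.4501 0.3498 0.2999] F [-0.4105 -0.3081  0.4208] w 87.99005782440325
```

View pics/end.png

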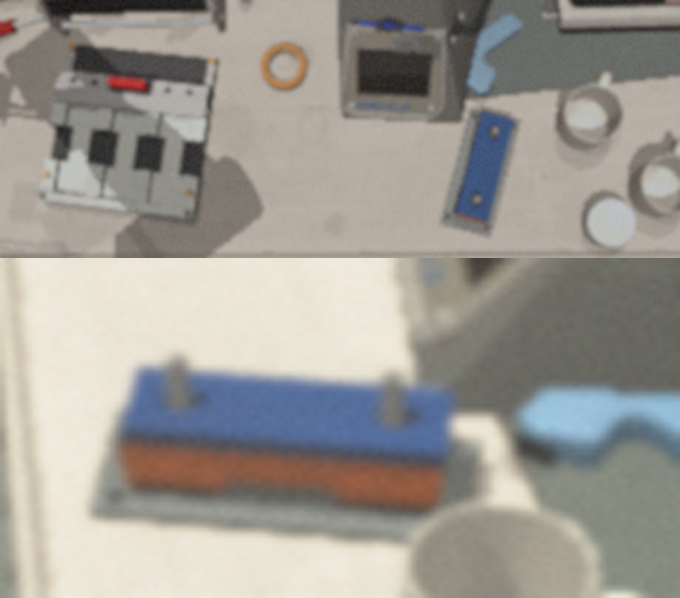

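The jaw is shut (grip at (128,83)), the die is empty, and the blue cover lies flat on the orange stack with both posts through it ((178,385) and (393,400)). The mugs and jar are where they were.

```bash
python3 -c "
from station import manip
print(manip.job_done())"
```

```text
the job is handed in; nothing more can be done
None
```

The job is handed in: both plates present are stacked flat on the posts under the blue cover, the jaw is shut again, and the final pictures show the mugs and jar undisturbed.

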